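# Take down the round bay marker with the forked tool

### The arm

A 6-joint arm with a two-finger parallel gripper is mounted at the origin on the work surface. World frame = base frame: x ahead of the robot, y to its left, z up, the work surface at z = 0. Lengths are in m, angles in rad, forces in N, time in s.
With the tool pointing down it reaches from about 0.35 to 0.875 m from the base axis. Payload 15.5 kg.
Tool frame: the origin (TCP) lies on the mounting face of the last link; the fingertips stand 173 mm ahead of it and the grasp point (between the pads) lies 155 mm ahead of it (bot.pinch_z is the distance from the TCP to the grasp point, in m); x points along the fingers, z is the direction in which the jaws open and shut, and the axes are right-handed (so a half turn about x gives the same grasp; the last joint's range is limited). The gripper opens to 85 mm and grips with 20 to 120 N. Pads are 22 mm wide; open, the fingers measure 114 mm over their backs; the gripper's body (76 mm by 85 mm) begins 54 mm behind the grasp point. The pads swing forward as they close: fully open they stand 13 mm farther back than shut.
Start: joints at [-1.212, 0.494, 1.345, -0, 1.302, -0.096], TCP at [0.275, -0.561, 0.405] pointing down, gripper open.
Joint ranges: [-2.91, 2.91], [-0.82, 2.16], [0.22, 2.67], [-1.22, 4.37], [0.12, 2.79], [-3.08, 3.08]. Speed limits (rad/s): [1.89, 1.89, 2.57, 3.01, 3.01, 3.01].

### API

Orientations are given as a rotation vector (axis times angle).
In Python, from plant import bot gives the robot as it stands.
- The arm moves only by the tool drive_tool, never from a script. Its argument "plan" is a list of rows, each a list of 6 numbers: the shift along the tool's x, y, z in cm, then the turn, a rotation vector about the tool's x, y, z in degrees. In form: [[tx, ty, tz, wx, wy, wz], ...]. A call has 1 to 20 rows; each row is the pose to reach, as a shift and turn from the pose measured when the call began, along the tool's axes at that moment; what a row does not reach only later rows make up. A row lasts 1/8 s, in which the tool goes at most 62.5 mm and 10.7 degrees, less where a joint would pass 70% of its speed; a pose out of reach is approached as far as the arm can. A call with a gripper value outside its range is refused whole. "hand" is the gripper command: -1 is fully open, 1 is shut, values between are in proportion, set as the call begins (left out, the last holds). The fingers move at their own pace and stop on an object; the grip force is fixed at half the most. Time passes only in rows, so rows that repeat a pose let the fingers close. It gives the time, the measured TCP pose, the force and the opening at its end, in the units of the state.
- bot.get_state(): the state, without advancing time (a new reading comes with each control period).
- bot.snapshot(name): name is "side" or "top"; returns a dict with "image" (400x640x3 uint8, blue, green, red), "depth" (400x640 float32, m along the optical axis (not along the pixel's ray), 0 where there is no reading), "K" (3x3 intrinsics, pixels), "extrinsics" (4x4, takes a point from camera to world coordinates). Camera axes: x right, y down, z forward; pixel columns grow to the right and rows downward; lengths in m; the calibration is good to about 2 mm. A picture is of the moment at which its call begins.
- bot.finish_job(): hands the job in, once; it reports no verdict.
The state is a dict: "time": time; "joints": joint angles; "joint_vel": joint speeds; "joint_efforts": joint torques, N m; "eef_pos": TCP position; "eef_rot": TCP orientation; "force": force on the tool from outside, world axes, zero at the start; "torque": the same for the moment, N m; "opening": finger opening in m.
Only numpy, scipy, OpenCV 4.12 (cv2) and the standard library are available. Lean on these libraries where they do the work, as an engineer would, in place of code of your own. Each camera call takes 0.05 s, during which the arm holds its last target.

### The job

On the stockroom bench two shelf-marker plates hang on spring bars in two small stands. Pick up the forked tool, set its fork over the upright peg of the spring bar that carries the round plate, and push the bar sideways against its spring until the round plate comes free and drops into the stand's tray. Then let the bar spring back and lay the tool down flat on the bench, not dropping it; do not touch the bar or the round plate with the gripper, and leave the narrow plate hanging.

Things in the scene. Friction and masses are not known exactly. Their poses are not given: they have to be found in the camera images.
- fork: Forked tool, 215 mm long, lying flat. Origin: middle of its wooden handle (100 x 22 wide x 24 high, 12 above the bench), gripped across. x runs to the fork, z up. Steel fork head 46 wide, 12 high, underside level with the handle's. Slot between the tines 30 wide: its closed end 125 and open end 165 from the origin. 0.16 kg. The similar tool near it has a flat blade and no slot: not wanted.
- round_bar: Spring bar of the round plate: level 8 mm steel rod 95 above the bench with an upright 10 mm thick peg, top at 142. Origin: on the peg's axis 124 above the bench, the height to push at. x: along the rod, away from the plate. Pushed along +x it yields (2 N, rising to 5 N) up to 38 mm (stop) and springs back when let go; the plate drops at about 20 mm, so push 24 to 34 mm.
- round_plate: Round aluminium plate 70 across, 5 thick, hung by a hole near its rim on the bar, 45 mm from the peg towards the bar's -x, between two uprights. Origin: disc centre, 74 above the bench hanging, about 43 once dropped in the tray. Its stand's fixed parts are at most 110 high and reach 80 from the peg to -x, 90 to +x and 46 to each side: pass over them.
- narrow_plate: Narrow rectangular aluminium plate, 36 wide, 70 high, 5 thick, hanging the same way in the other stand, which is identical. Origin: its centre, 74 mm above the bench. It must stay hanging.
Things that resemble listed ones, but are neither listed nor needed, are in the scene too. Leave any blue look-alike of the fork alone. What is shaped like the part that bears round_bar but green is not meant.

How it is judged:
By the outcome, as a careful person would: the job done as asked, in the order asked, and still so for the second after the job is handed in, with the robot touching nothing.
It also fails if it takes over 56 s, if anything falls off the work surface, if the arm or the gripper's body presses on something with over 40 N, if the wrist force passes 120 N, or if a joint passes its speed limit or range.

## Working session

There is one attempt and no reset: what is moved stays moved. The work goes in short steps, Python scripts to look and compute and a tool call to move; the robot and the scene stay as the last step left them, time stands still between calls to the robot, and variables do not carry over. Pictures are saved under pics/ and viewed, and the job is handed in when it is done.

Besides the shell and the picture viewer there is one more tool, called after "Request:" by a JSON object that holds its "fn" and its "kwargs". drive_tool: Moves the arm, as the interface text tells. Its arguments: {"type":"object","properties":{"plan":{"type":"array","items":{"type":"array","items":{"type":"number"}}},"hand":{"type":"number"}},"required":["plan"]}

```bash
mkdir -p pics
cat > h.py <<'E'
import numpy as np,cv2,pickle
from plant import bot
def snap(n,tag):
    s=bot.snapshot(n); pickle.dump(s,open(f'pics/{tag}.pkl','wb')); cv2.imwrite(f'pics/{tag}.png',s['image']); return s
def load(tag): return pickle.load(open(f'pics/{tag}.pkl','rb'))
def world(s,u,v,d=None):
    d=s['depth'][int(round(v)),int(round(u))] if d is None else d
    K=s['K'];p=np.array([(u-K[0,2])/K[0,0]*d,(v-K[1,2])/K[1,1]*d,d,1]);return (np.array(s['extrinsics'])@p)[:3]
def onz(s,u,v,z):
    a=world(s,u,v,1.);o=np.array(s['extrinsics'])[:3,3];return o+(a-o)*(z-o[2])/(a[2]-o[2])
def proj(s,p):
    c=np.linalg.inv(s['extrinsics'])@np.append(p,1);q=np.array(s['K'])@c[:3];return q[:2]/q[2]
def crop(tag,x0,y0,x1,y1,k,out):
    s=load(tag);cv2.imwrite(f'pics/{out}.png',cv2.resize(s['image'][y0:y1,x0:x1],None,fx=k,fy=k,interpolation=cv2.INTER_CUBIC))
E
python3 -c "
from h import *
for n in('top','side'):
    s=snap(n,n+'0');print(np.round(s['extrinsics'],3),s['K'])
print(bot.get_state())"
```

```text
[[-0.027 -0.986  0.166  0.203]
 [-0.999  0.031  0.018 -0.102]
 [-0.022 -0.165 -0.986  1.515]
 [ 0.     0.     0.     1.   ]] [[501.37727587   0.         325.11755846]
 [  0.         501.37727587 203.6390648 ]
 [  0.           0.           1.        ]]
[[-0.813 -0.402  0.422 -0.06 ]
 [-0.583  0.573 -0.576  0.649]
 [-0.01  -0.714 -0.7    0.962]
 [ 0.     0.     0.     1.   ]] [[448.34955663   0.         326.45872554]
 [  0.         448.34955663 209.66317942]
 [  0.           0.           1.        ]]
{'time': 0.1, 'joints': array([-1.21147856e+00,  4.94100226e-01,  1.34606114e+00,  6.93964243e-06,
        1.30247737e+00, -9.54894914e-02]), 'joint_vel': array([ 0.00150223, -0.00129307, -0.00201348,  0.00014402, -0.00067024,
       -0.00027529]), 'joint_efforts': array([ 3.49745431e-03, -8.83588028e+01, -3.84561110e+01,  8.31593525e-05,
        5.22484013e-03,  3.83647648e-05]), 'eef_pos': array([ 0.27451917, -0.561338  ,  0.40417545]), 'eef_rot': array([ 0.86863952,  1.39152767, -0.86758812]), 'force': array([-0.37731167,  0.30126588,  0.56483223]), 'torque': array([-0.01037359, -0.01053439,  0.03431379]), 'opening': 0.08525437210312571}
```

View pics/top0.png

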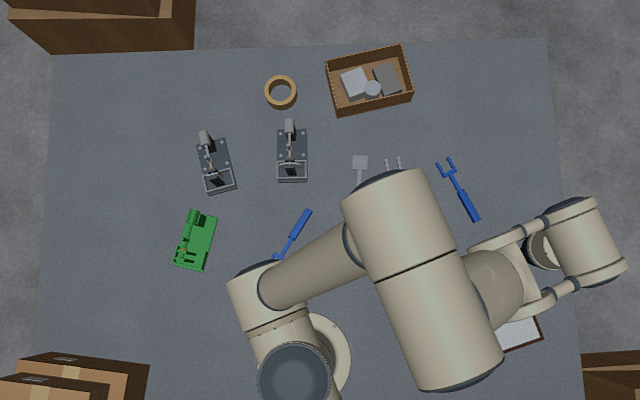

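View pics/side0.png

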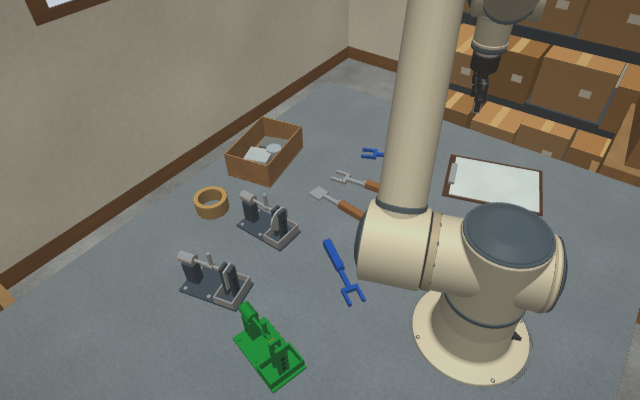

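```bash
python3 -c "
from h import *
crop('top0',180,100,330,205,5,'c1')
crop('side0',170,170,310,320,4,'c2')
crop('side0',290,140,410,240,6,'c3')
crop('top0',330,130,480,230,5,'c4')"
```

```text
(no output)
```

View pics/c1.png

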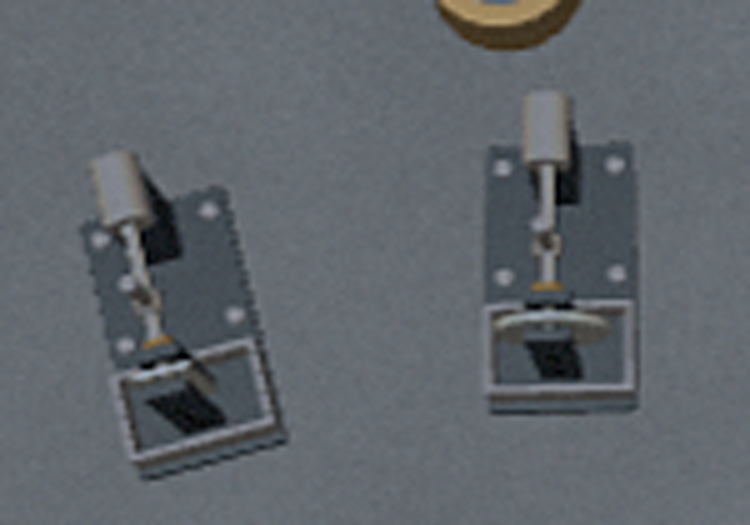

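View pics/c2.png

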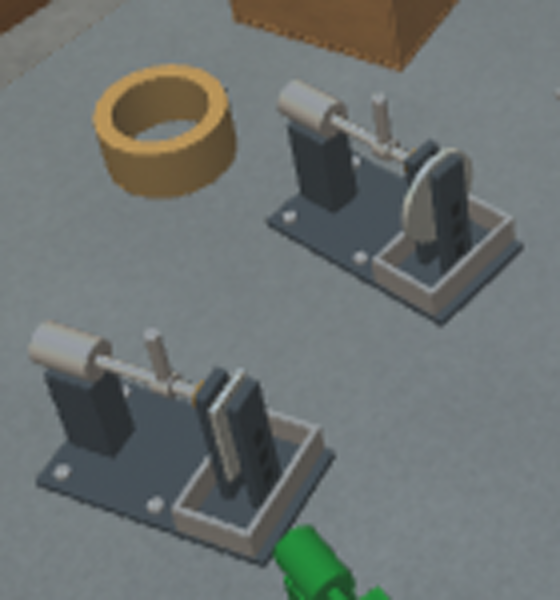

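View pics/c3.png

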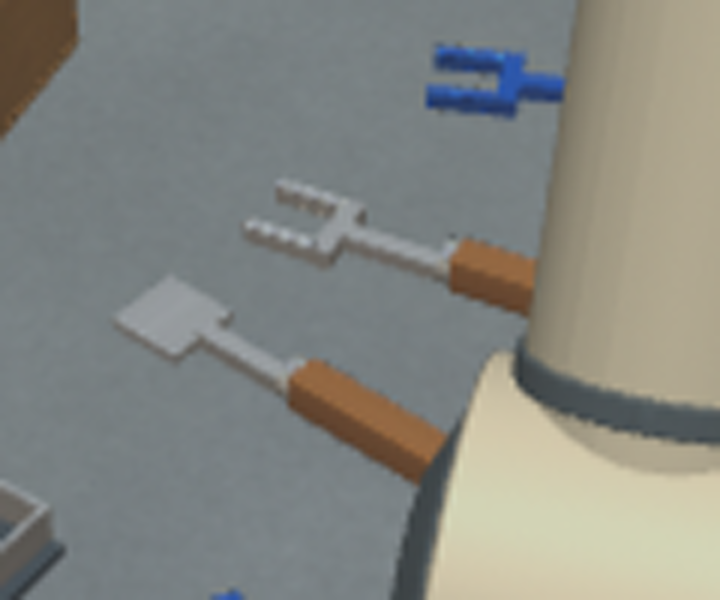

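View pics/c4.png

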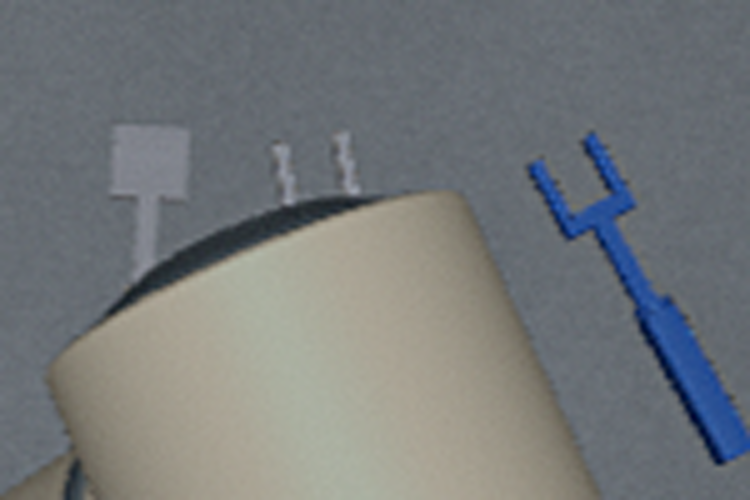

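```bash
python3 -c "
from h import *
np.set_printoptions(precision=4,suppress=True)
s=load('top0');t=load('side0')
f=lambda x,y:(180+x/5,100+y/5)
for nm,(x,y),z in [('pegtop',(539,225),.142),('pegbase',(545,243),.097),('rodnear plate',(546,285),.097),('rod far',(549,168),.097),('plateL',(497,325),.08),('plateR',(607,327),.08),('base nl',(490,148),.005),('base nr',(634,146),.005),('base bl',(489,412),0.00),('base br',(637,410),0.00)]:
    u,v=f(x,y);print(nm,u,v,onz(s,u,v,z),world(s,u,v))
for nm,(x,y),z in [('tineL',(279,145),.012),('tineR',(343,133),.012),('tineLb',(290,195),.012),('tineRb',(350,187),.012)]:
    u,v=330+x/5,130+y/5;print(nm,onz(s,u,v,z),world(s,u,v))
for nm,(x,y),z in [('tine1',(279,182),.012),('tine2',(247,225),.012),('heel1',(364,212),.012),('heel2',(325,258),.012),('hf',(457,240),.024),('hn',(453,272),.024),('hn_far',(530,293),.024),('hf_far',(537,264),.024)]:
    u,v=290+x/6,140+y/6;print('side',nm,onz(t,u,v,z),world(t,u,v))
g=lambda x,y:(170+x/4,170+y/4)
for nm,(x,y),z in [('pegtop',(379,96),.142),('pegbase',(385,148),.097)]:
    u,v=g(x,y);print('side',nm,onz(t,u,v,z),world(t,u,v))
from scipy.spatial.transform import Rotation as R
print(R.from_rotvec(bot.get_state()['eef_rot']).as_matrix())
"
```

```text
pegtop 287.8 145.0 [0.6053 0.0236 0.142 ] [0.6059 0.0238 0.1399]
pegbase 289.0 148.6 [0.6075 0.0243 0.097 ] [0.6027 0.0228 0.1136]
rodnear plate 289.2 157.0 [0.5821 0.0241 0.097 ] [0.5802 0.0235 0.1043]
rod far 289.8 133.6 [0.653  0.0213 0.097 ] [0.6523 0.0211 0.0991]
plateL 279.4 165.0 [0.5633 0.0549 0.08  ] [0.5626 0.0546 0.083 ]
plateR 301.4 165.4 [ 0.56   -0.0099  0.08  ] [ 0.5563 -0.0109  0.095 ]
base nl 278.0 129.6 [0.6965 0.0662 0.005 ] [0.6954 0.0658 0.0083]
base nr 306.8 129.2 [ 0.6947 -0.0243  0.005 ] [ 0.696  -0.0241  0.001 ]
base bl 277.8 182.4 [0.5283 0.0694 0.    ] [0.528  0.0692 0.0013]
base br 307.4 182.0 [ 0.5266 -0.0223  0.    ] [ 0.5259 -0.0225  0.0034]
tineL [ 0.5886 -0.2659  0.012 ] [ 0.5876 -0.2655  0.0161]
tineR [ 0.5949 -0.3056  0.012 ] [ 0.5955 -0.3058  0.0099]
tineLb [ 0.5568 -0.2711  0.012 ] [ 0.5565 -0.271   0.0133]
tineRb [ 0.5607 -0.3081  0.012 ] [ 0.5602 -0.3078  0.0141]
side tine1 [ 0.594  -0.3034  0.012 ] [ 0.5946 -0.3043  0.0111]
side tine2 [ 0.5873 -0.2633  0.012 ] [ 0.5889 -0.2655  0.0097]
side heel1 [ 0.5412 -0.3089  0.012 ] [ 0.5492 -0.3216 -0.0006]
side heel2 [ 0.5373 -0.265   0.012 ] [ 0.5401 -0.2693  0.0075]
side hf [ 0.4803 -0.3059  0.024 ] [ 0.4794 -0.3043  0.0255]
side hn [ 0.4683 -0.2828  0.024 ] [ 0.4728 -0.2908  0.0159]
side hn_far [ 0.4266 -0.2917  0.024 ] [ 0.43   -0.2984  0.0174]
side hf_far [ 0.4354 -0.3136  0.024 ] [0.2498 0.0474 0.3756]
side pegtop [0.6067 0.0214 0.142 ] [0.6045 0.0234 0.1447]
side pegbase [0.6044 0.025  0.097 ] [0.6014 0.0277 0.1009]
[[-0.0004  0.8983  0.4393]
 [ 0.001   0.4393 -0.8983]
 [-1.      0.0001 -0.001 ]]
```

```bash
cat >> h.py <<'E'
from scipy.spatial.transform import Rotation as R
def rel(p,yaw):
    """TCP target world p, tool x down, tool y at yaw (deg) -> row numbers from current pose"""
    s=bot.get_state();M=R.from_rotvec(s['eef_rot']).as_matrix()
    y=np.array([np.cos(np.radians(yaw)),np.sin(np.radians(yaw)),0]);x=np.array([0,0,-1.]);T=np.c_[x,y,np.cross(x,y)]
    w=R.from_matrix(M.T@T).as_rotvec(degrees=True);d=M.T@(np.array(p)-s['eef_pos'])*100
    print('row',np.round(np.r_[d,w],2),'pos',np.round(s['eef_pos'],4),'yaw',np.round(np.degrees(np.arctan2(M[1,1],M[0,1])),2),'F',np.round(s['force'],1),'open',round(s['opening'],4),'t',s['time'])
E
python3 -c "
from h import *
rel([.43,-.33,.36],9)
t=load('side0')
for nm,(x,y),z in [('bl hf',(318,360),.024),('bl hn',(290,375),.024),('bl',(445,435),.024),('bln',(415,478),0.0)]:
    print(nm,onz(t,290+x/6,140+y/6,z))"
```

```text
row [  4.43  24.13 -13.95  17.06  -0.06   0.  ] pos [ 0.2745 -0.5613  0.4042] yaw 26.06 F [-0.4  0.3  0.6] open 0.0853 t 0.1
bl hf [ 0.48848712 -0.18594988  0.024     ]
bl hn [ 0.49386164 -0.16863711  0.024     ]
bl [ 0.40673148 -0.17716727  0.024     ]
bln [ 0.41465302 -0.16393021  0.        ]
```

Request:
{"fn": "drive_tool", "kwargs": {"plan": [[0.8,4.8,-2.8,3.4,0,0],[1.6,9.6,-5.6,6.8,0,0],[2.4,14.4,-8.4,10.2,0,0],[3.2,19.2,-11.2,13.6,0,0],[4.4,24.1,-14,17,0,0],[4.4,24.1,-14,17,0,0],[4.4,24.1,-14,17,0,0]], "hand": -0.3}}

```text
time: 0.98
eef_pos: [0.4295, -0.3298, 0.3603]
eef_rot: [1.092, 1.281, -1.091]
force: [0.1, -0.3, 0.0]
opening: 0.0553
```

```bash
python3 -c "
from h import *
snap('side','side1');snap('top','top1');rel([.43,-.33,.36],9)
crop('side1',310,150,470,270,5,'c5');crop('top1',320,120,480,240,5,'c6')"
```

```text
row [ 0.05  0.1  -0.04  0.02 -0.04  0.01] pos [ 0.4291 -0.3306  0.3605] yaw 9.02 F [ 0.2 -0.5  0.1] open 0.0554 t 1.075
```

View pics/c5.png

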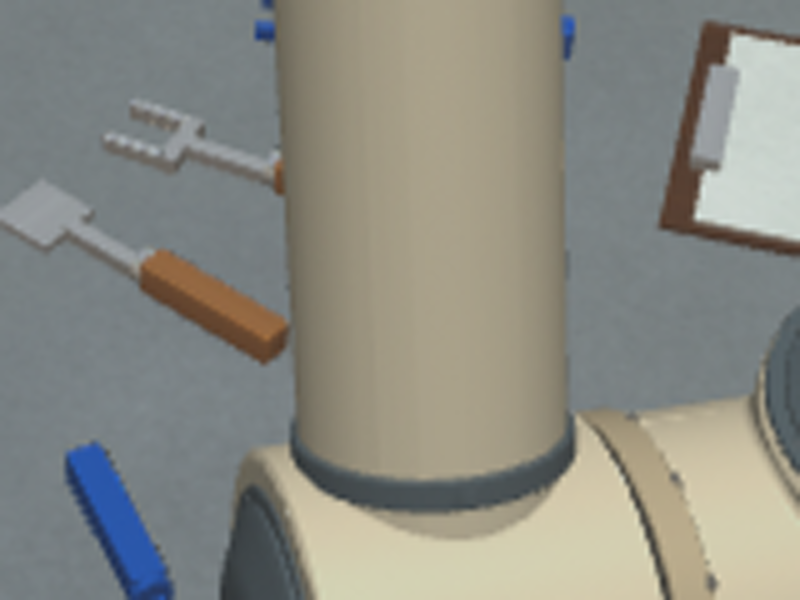

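View pics/c6.png

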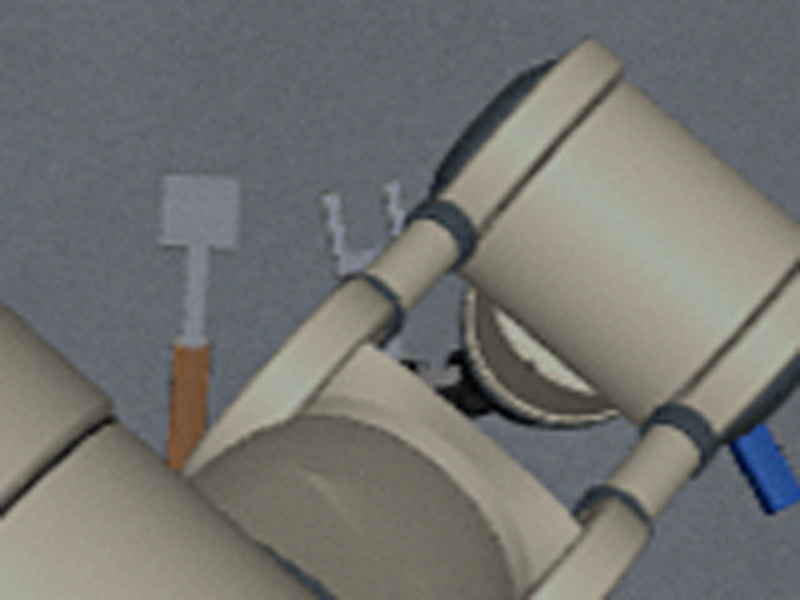

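Request:
{"fn": "drive_tool", "kwargs": {"plan": [[-2,0,-6,0,0,0],[-4,0,-12,0,0,0],[-6,0,-18,0,0,0],[-6,0,-24,0,0,0],[-6,0,-30,0,0,0],[-6,0,-36,0,0,0],[-6,0,-42,0,0,0],[-6,0,-48,0,0,0],[-6,0,-54,0,0,0],[-6,0,-58,0,0,0],[-6,0,-58,0,0,0]]}}

```text
time: 2.45
eef_pos: [0.3383, 0.2437, 0.421]
eef_rot: [1.092, 1.281, -1.09]
force: [-0.0, -0.3, -0.2]
opening: 0.0555
```

```bash
python3 -c "
from h import *
snap('side','side2');snap('top','top2');rel([.43,-.33,.36],9)
"
```

```text
row [ 6.07e+00  7.00e-02  5.79e+01  2.00e-02 -2.00e-02  0.00e+00] pos [0.3385 0.2417 0.4209] yaw 9.02 F [ 0.1 -0.6  0.3] open 0.0555 t 2.55
```

View pics/top2.png

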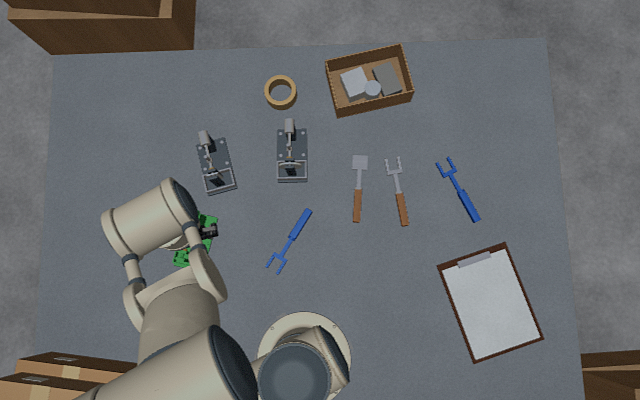

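View pics/side2.png

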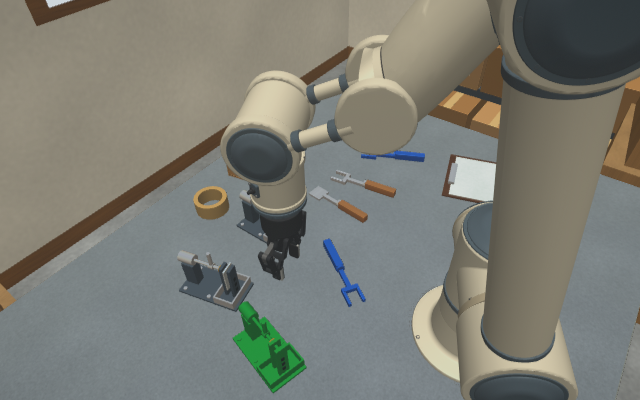

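Now the whole fork is visible in the top view around (385–410, 155–226).

```bash
python3 -c "
from h import *
crop('top2',350,145,430,235,6,'c7');crop('side2',320,160,410,230,8,'c8');crop('top2',265,110,320,190,7,'c9')"
```

```text
(no output)
```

View pics/c7.png

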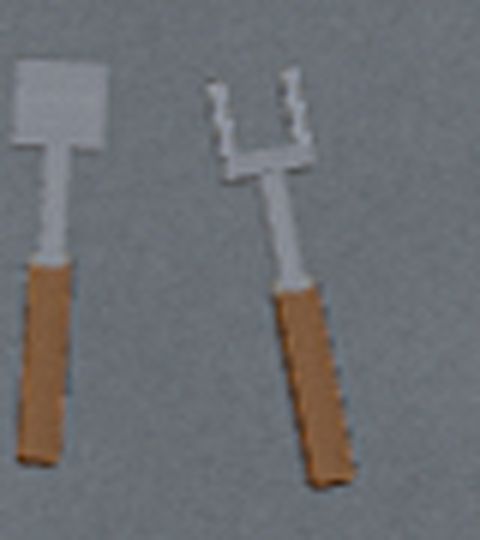

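View pics/c8.png

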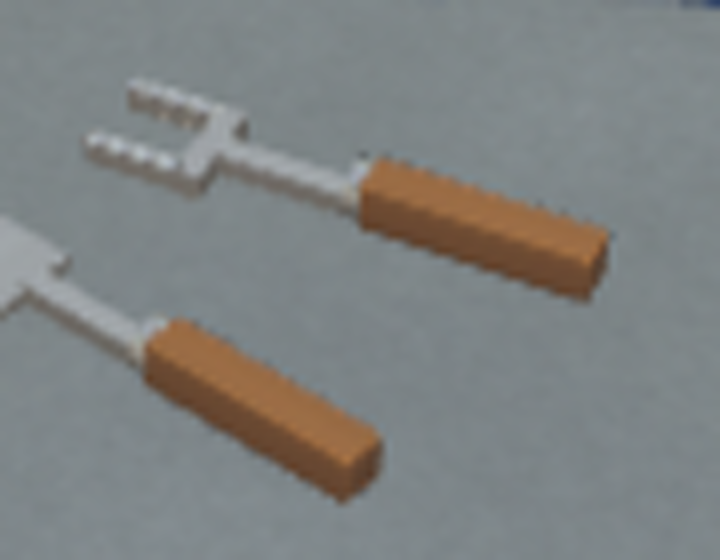

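View pics/c9.png

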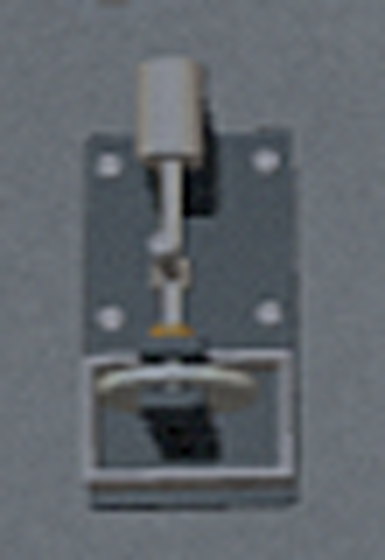

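```bash
python3 -c "
from h import *
np.set_printoptions(precision=4,suppress=True)
s=load('top2');t=load('side2')
c=[onz(s,350+x/6,145+y/6,.024) for x,y in[(275,291),(319,288),(309,478),(353,473)]];print(np.array(c),np.mean(c,0))
m=(c[0]+c[1]-c[2]-c[3])/2;print(np.linalg.norm(m),np.degrees(np.arctan2(m[1],m[0])),world(s,402,210),np.linalg.norm(c[0]-c[1]))
tp=[onz(s,350+x/6,145+y/6,.012) for x,y in[(216,84),(291,68)]];tm=np.mean(tp,0);print(tm); d=tm-np.mean(c,0);print(np.degrees(np.arctan2(d[1],d[0])),np.hypot(*d[:2]))
e=[onz(t,320+x/8,160+y/8,.024) for x,y in[(380,157),(362,193),(607,233),(587,262)]];print(np.array(e),np.mean(e,0))
m=(e[0]+e[1]-e[2]-e[3])/2;print(np.linalg.norm(m),np.degrees(np.arctan2(m[1],m[0])))
print(onz(s,287.9,144.7,.142))
f=lambda x,y,z:onz(s,265+x/7,110+y/7,z)
b=[f(110,165,.006),f(267,160,.006),f(110,318,.006),f(268,312,.006)];print(np.array(b))
for a in(b[0]-b[2],b[1]-b[3]):print(np.degrees(np.arctan2(a[1],a[0])))
a=b[1]-b[0];print(np.degrees(np.arctan2(a[0],-a[1])));a=b[3]-b[2];print(np.degrees(np.arctan2(a[0],-a[1])))
"
```

```text
[[ 0.4775 -0.2897  0.024 ]
 [ 0.4783 -0.3118  0.024 ]
 [ 0.3824 -0.3018  0.024 ]
 [ 0.3843 -0.3237  0.024 ]] [ 0.4306 -0.3068  0.024 ]
0.09532118969008467 7.220908847763069 [ 0.4262 -0.3052  0.0271] 0.022135445355597683
[ 0.5922 -0.2859  0.012 ]
7.358547036023249 0.1628592043936195
[[ 0.4778 -0.3099  0.024 ]
 [ 0.472  -0.2872  0.024 ]
 [ 0.381  -0.322   0.024 ]
 [ 0.3791 -0.3028  0.024 ]] [ 0.4275 -0.3055  0.024 ]
0.09584323029727612 8.303313428892896
[0.6062 0.0233 0.142 ]
[[ 0.6829  0.0577  0.006 ]
 [ 0.6828 -0.0127  0.006 ]
 [ 0.6124  0.0586  0.006 ]
 [ 0.6128 -0.0117  0.006 ]]
-0.727660300029252
-0.7886841652231658
-0.08135797546331987
0.32566801055191924
```

```bash
python3 -c "
from h import *
rel([.4285,-.3065,.26],7.6)"
```

```text
row [ 1.607e+01  2.900e-01  5.556e+01  1.420e+00 -2.000e-02  1.000e-02] pos [0.3385 0.2417 0.4209] yaw 9.02 F [ 0.1 -0.6  0.3] open 0.0555 t 2.55
```

Request:
{"fn": "drive_tool", "kwargs": {"plan": [[0,0.3,6,0,0,0],[0,0.3,12,0,0,0],[0,0.3,18,1.4,0,0],[0,0.3,24,1.4,0,0],[2,0.3,30,1.4,0,0],[4,0.3,36,1.4,0,0],[7,0.3,42,1.4,0,0],[10,0.3,47,1.4,0,0],[13,0.3,51.5,1.4,0,0],[16,0.3,55.6,1.4,0,0],[16,0.3,55.6,1.4,0,0],[16,0.3,55.6,1.4,0,0]]}}

```text
time: 4.05
eef_pos: [0.4275, -0.3076, 0.2608]
eef_rot: [1.113, 1.269, -1.112]
force: [-0.4, 0.1, -0.3]
opening: 0.0556
```

```bash
python3 -c "
from h import *
rel([.4285,-.3065,.177],7.6);snap('side','side3');snap('top','top3')
crop('side3',300,140,440,245,5,'c10')"
```

```text
row [ 8.38  0.11 -0.09 -0.11 -0.05  0.03] pos [ 0.4275 -0.3076  0.2608] yaw 7.49 F [-0.4  0.1 -0.3] open 0.0556 t 4.05
```

View pics/c10.png

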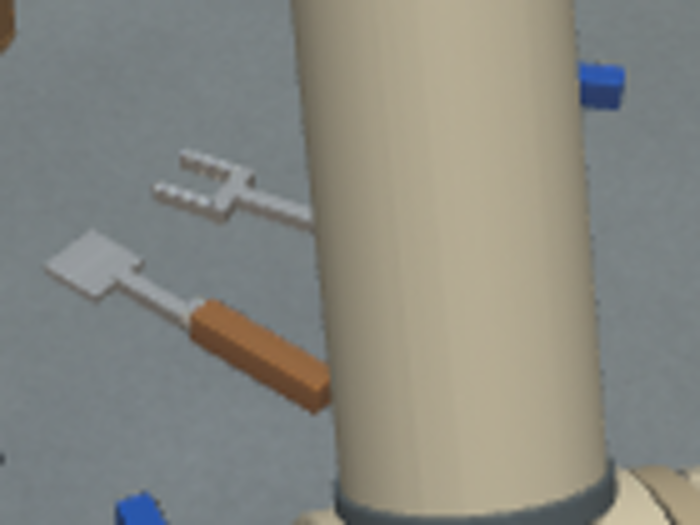

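The arm hides the handle in this view; I rely on the measured pose and descend with a force check.

Request:
{"fn": "drive_tool", "kwargs": {"plan": [[2,0.1,-0.1,0,0,0],[4,0.1,-0.1,0,0,0],[6,0.1,-0.1,0,0,0],[7.5,0.1,-0.1,0,0,0],[8.3,0.1,-0.1,0,0,0],[8.3,0.1,-0.1,0,0,0]]}}

```text
time: 4.9
eef_pos: [0.429, -0.3054, 0.1784]
eef_rot: [1.111, 1.269, -1.111]
force: [0.1, 1.2, -0.2]
opening: 0.0555
```

Request:
{"fn": "drive_tool", "kwargs": {"plan": [[0,0,0,0,0,0],[0,0,0,0,0,0],[0,0,0,0,0,0],[0,0,0,0,0,0],[0,0,0,0,0,0],[0,0,0,0,0,0],[0,0,0,0,0,0],[0,0,0,0,0,0]], "hand": 1}}

```text
time: 5.9
eef_pos: [0.4291, -0.3056, 0.1791]
eef_rot: [1.111, 1.268, -1.111]
force: [-1.5, 0.0, 8.3]
opening: 0.0209
```

Request:
{"fn": "drive_tool", "kwargs": {"plan": [[-1,0,0,0,0,0],[-3,0,0,0,0,0],[-6,0,0,0,0,0],[-10,0,0,0,0,0],[-15,0,0,0,0,0],[-19,0,0,0,0,0],[-19,0,0,0,0,0],[-19,0,0,0,0,0]]}}

```text
time: 6.9
eef_pos: [0.4286, -0.3052, 0.3689]
eef_rot: [1.111, 1.268, -1.111]
force: [-0.1, 0.3, -2.0]
opening: 0.0206
```

```bash
python3 -c "
from h import *
rel([.461,.0255,.37],-0.8);snap('side','side4');snap('top','top4')
cv2.imwrite('pics/c11.png',np.vstack([load('side4')['image'][80:300],load('top4')['image'][80:300]]))"
```

```text
row [-1.200e-01  7.590e+00 -3.235e+01  8.410e+00  2.000e-02 -3.000e-02] pos [ 0.4286 -0.3052  0.3689] yaw 7.61 F [-0.1  0.3 -2. ] open 0.0206 t 6.9
```

View pics/c11.png

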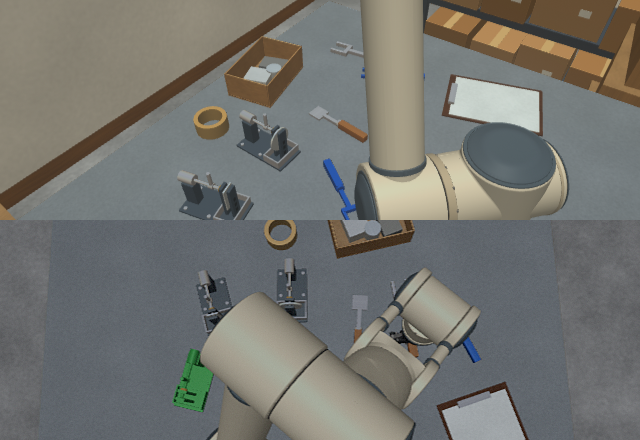

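Request:
{"fn": "drive_tool", "kwargs": {"plan": [[0,0.6,-3,1,0,0],[0,1.8,-8,2.5,0,0],[0,3,-13,4,0,0],[0,4.3,-18,5.5,0,0],[0,5.5,-23,7,0,0],[0,6.5,-28,8.4,0,0],[0,7.2,-31,8.4,0,0],[0,7.6,-32.3,8.4,0,0],[0,7.6,-32.3,8.4,0,0],[0,7.6,-32.3,8.4,0,0]]}}

```text
time: 8.25
eef_pos: [0.4612, 0.0242, 0.3681]
eef_rot: [1.22, 1.204, -1.221]
force: [-0.3, -0.3, -1.8]
opening: 0.0208
```

```bash
python3 -c "
from h import *
rel([.461,.0255,.37],-0.8);snap('side','side5');snap('top','top5')
crop('side5',190,130,350,260,5,'c12');crop('top5',240,100,340,200,6,'c13')"
```

```text
row [-0.19 -0.02 -0.13 -0.04 -0.04  0.08] pos [0.4612 0.0242 0.3681] yaw -0.84 F [-0.3 -0.3 -1.8] open 0.0208 t 8.25
```

View pics/c12.png

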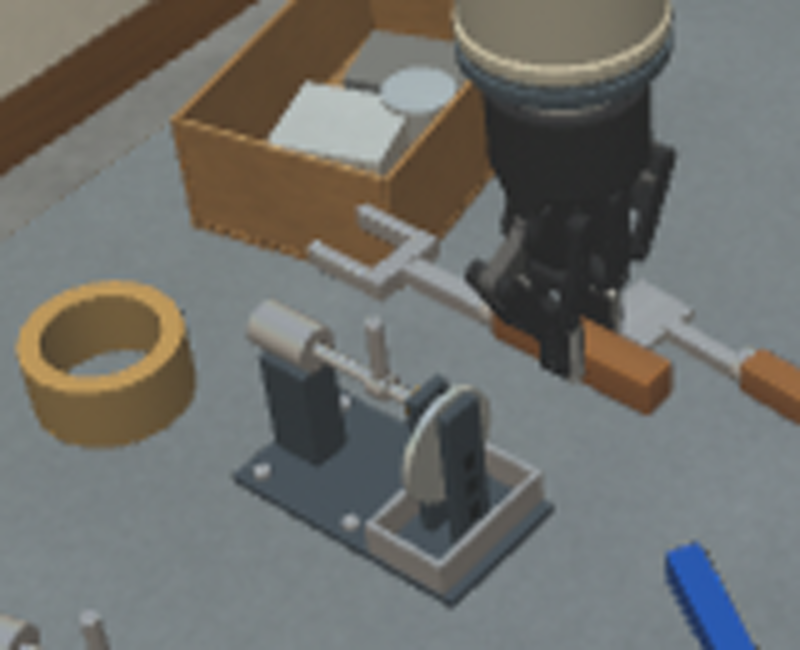

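View pics/c13.png

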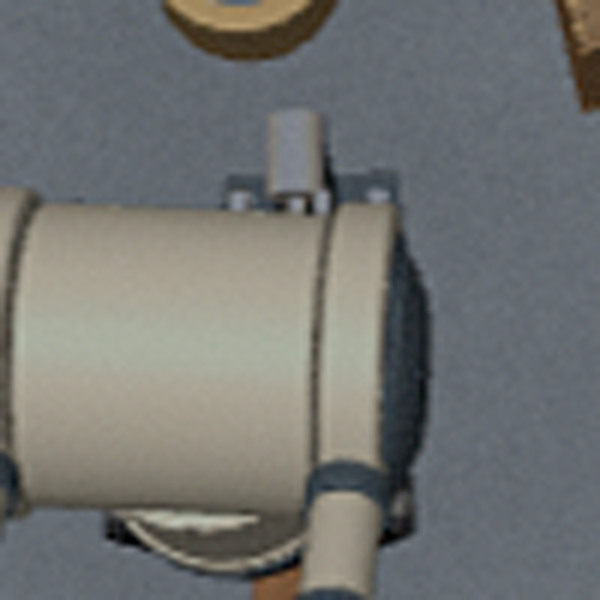

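```bash
python3 -c "
from h import *
np.set_printoptions(precision=4,suppress=True)
t=load('side5')
f=lambda x,y,z:onz(t,190+x/5,130+y/5,z)
for n,x,y in [('t1 out',372,205),('t1 in',358,213),('t2 in',322,240),('t2 out',310,248),('closed r',405,246),('closed l',368,278),('heel r',438,238),('heel l',382,298)]: print(n,f(x,y,.201),world(t,190+x/5,130+y/5))
print('handle',f(655,384,.213),f(672,360,.213),world(t,190+620/5,130+355/5))
print('peg',f(374,320,.142))
for p in([.626,.0225+.023,.201],[.626,.0225-.023,.201],[.586,.0225+.015,.201],[.586,.0225-.015,.201],[.411,.025+.011,.213],[.411,.025-.011,.213]): print((proj(t,p)-[190,130])*5)
"
```

```text
t1 out [ 0.6197 -0.0015  0.201 ] [ 0.6183 -0.0001  0.2026]
t1 in [0.6214 0.0078 0.201 ] [0.626  0.0034 0.1958]
t2 in [0.6222 0.0352 0.201 ] [ 0.7822 -0.1089  0.0224]
t2 out [0.6229 0.0436 0.201 ] [0.6242 0.0425 0.1996]
closed r [0.5833 0.0139 0.201 ] [0.5826 0.0147 0.2019]
closed l [0.5824 0.0441 0.201 ] [0.5805 0.0459 0.2033]
heel r [ 0.5733 -0.0009  0.201 ] [ 0.7379 -0.17    0.0031]
heel l [0.5663 0.0516 0.201 ] [ 0.7273 -0.1021  0.0053]
handle [0.4079 0.0325 0.213 ] [0.411  0.0142 0.213 ] [0.4325 0.0275 0.215 ]
peg [0.6066 0.0213 0.142 ]
[303.2243 247.7268]
[361.8478 201.6763]
[371.1797 268.418 ]
[409.1114 237.5317]
[645.4238 385.6042]
[672.2429 359.8025]
```

Request:
{"fn": "drive_tool", "kwargs": {"plan": [[1.5,0,0,0,0,0],[3,0,0,0,0,0],[4.5,0,0,0,0,0],[6,0,0,0,0,0],[6.9,0,0,0,0,0],[6.9,0,0,0,0,0],[6.9,0,0,0,0,0]]}}

```text
time: 9.22
eef_pos: [0.4613, 0.024, 0.2997]
eef_rot: [1.221, 1.203, -1.22]
force: [-0.4, -0.0, -1.2]
opening: 0.0202
```

```bash
python3 -c "
from h import *
rel([.476,.0242,.297],-0.8);snap('side','side6')
crop('side6',190,130,350,260,5,'c14')"
```

```text
row [ 0.27  1.47 -0.04 -0.08 -0.04  0.02] pos [0.4613 0.024  0.2997] yaw -0.88 F [-0.4 -0.  -1.2] open 0.0202 t 9.225
```

View pics/c14.png

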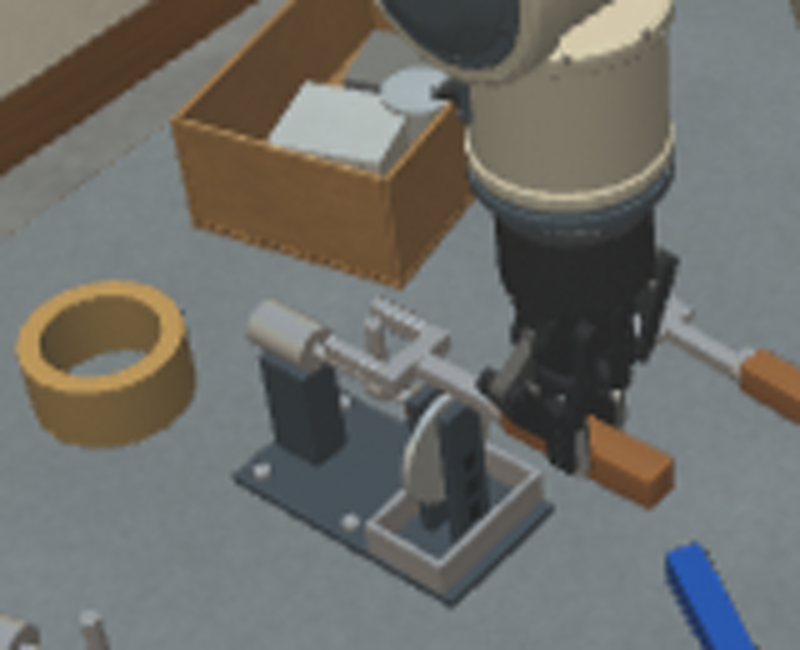

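Request:
{"fn": "drive_tool", "kwargs": {"plan": [[0.2,0.5,0,0,0,0],[0.2,1,0,0,0,0],[0.2,1.5,0,0,0,0],[0.2,1.8,0,0,0,0],[0.2,1.8,0,0,0,0],[0.2,1.8,0,0,0,0]]}}

```text
time: 10.02
eef_pos: [0.4791, 0.0238, 0.2977]
eef_rot: [1.221, 1.203, -1.221]
force: [-1.7, 0.4, -1.1]
opening: 0.0206
```

Request:
{"fn": "drive_tool", "kwargs": {"plan": [[0,0.4,0,0,0,0],[0,0.8,0,0,0,0],[0,0.8,0,0,0,0]]}}

```text
time: 10.4
eef_pos: [0.4874, 0.0237, 0.2976]
eef_rot: [1.221, 1.203, -1.22]
force: [-2.7, -0.1, -1.4]
opening: 0.0209
```

```bash
python3 -c "
from h import *
rel([.5,.0242,.297],-0.8);snap('side','side7')
crop('side7',190,130,350,260,5,'c15')"
```

```text
row [ 0.06  1.26 -0.07 -0.07 -0.04  0.03] pos [0.4874 0.0237 0.2976] yaw -0.87 F [-2.7 -0.1 -1.4] open 0.0209 t 10.4
```

View pics/c15.png

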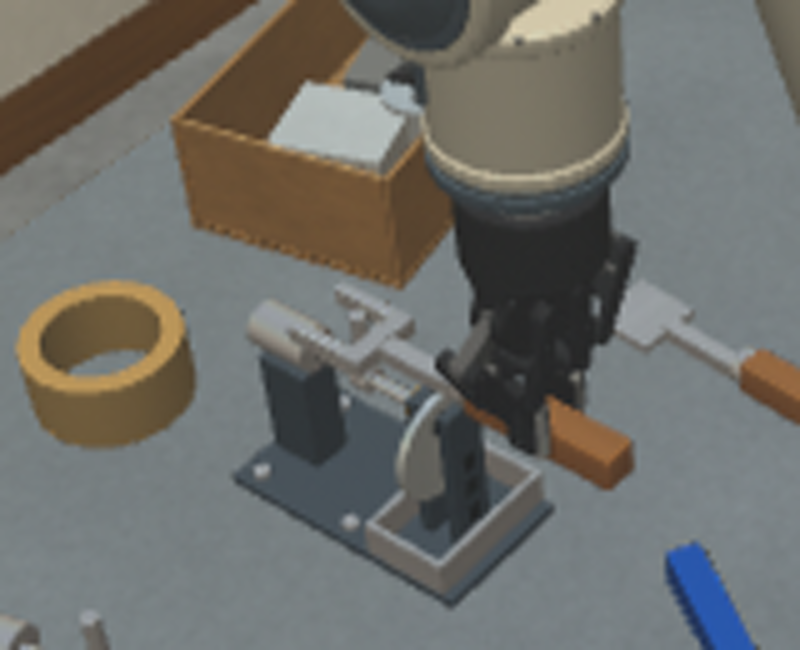

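Request:
{"fn": "drive_tool", "kwargs": {"plan": [[0,0.4,0,0,0,0],[0,0.8,0,0,0,0],[0,1.2,0,0,0,0],[0,1.6,0,0,0,0],[0,1.7,0,0,0,0],[0,1.7,0,0,0,0]]}}

```text
time: 11.2
eef_pos: [0.5042, 0.0234, 0.2975]
eef_rot: [1.221, 1.203, -1.221]
force: [-4.3, 0.4, -1.8]
opening: 0.0207
```

```bash
python3 -c "
from h import *
rel([.5,.0242,.297],-0.8);snap('side','side8')
crop('side8',190,130,350,260,5,'c16');s=load('side8')
print(onz(s,190+357/5,130+312/5,.142), [onz(load('side8'),190+x/5,130+y/5,.142) for x,y in((338,298),(330,296))])"
```

```text
row [ 0.06 -0.42 -0.07 -0.07 -0.04  0.05] pos [0.5042 0.0234 0.2975] yaw -0.87 F [-4.3  0.4 -1.8] open 0.0207 t 11.2
[0.61845997 0.021746   0.142     ] [array([0.63464309, 0.01914269, 0.142     ]), array([0.63935632, 0.02043788, 0.142     ])]
```

View pics/c16.png

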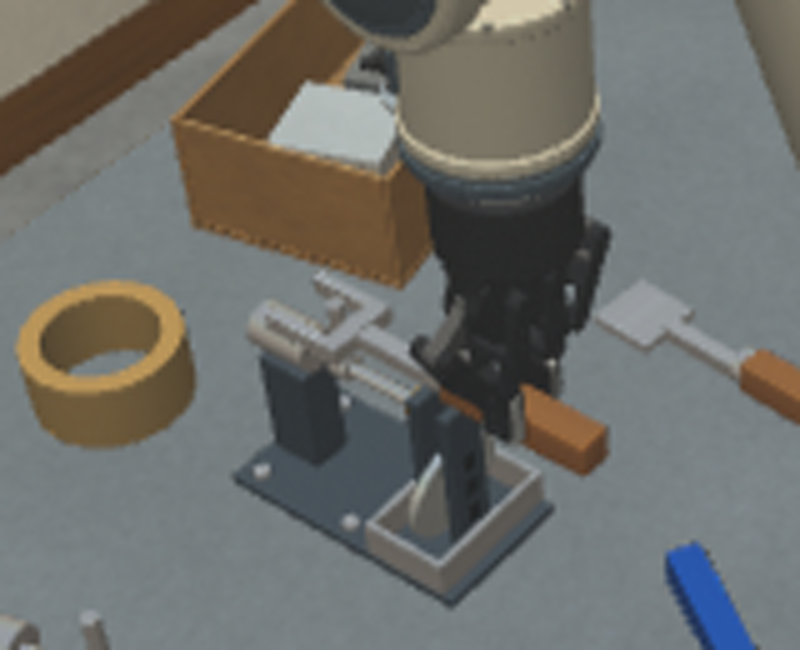

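The plate now sits in the tray. I back off so the bar springs back along with the fork.

Request:
{"fn": "drive_tool", "kwargs": {"plan": [[0,-0.5,0,0,0,0],[0,-1,0,0,0,0],[0,-1.5,0,0,0,0],[0,-2,0,0,0,0],[0,-2.5,0,0,0,0],[0,-3,0,0,0,0],[0,-3.5,0,0,0,0],[0,-4,0,0,0,0],[0,-4.3,0,0,0,0],[0,-4.3,0,0,0,0],[0,-4.3,0,0,0,0]]}}

```text
time: 12.62
eef_pos: [0.4613, 0.0241, 0.2976]
eef_rot: [1.221, 1.203, -1.22]
force: [0.5, 0.4, -0.4]
opening: 0.0207
```

Request:
{"fn": "drive_tool", "kwargs": {"plan": [[-1,0,0,0,0,0],[-2.5,0,0,0,0,0],[-4,0,0,0,0,0],[-5.5,0,0,0,0,0],[-7,0,0,0,0,0],[-7,0,0,0,0,0],[-7,0,0,0,0,0]]}}

```text
time: 13.5
eef_pos: [0.4612, 0.0241, 0.3675]
eef_rot: [1.221, 1.203, -1.221]
force: [-0.1, -0.3, -1.9]
opening: 0.0206
```

```bash
python3 -c "
from h import *
rel([.4285,-.3065,.37],7.6);snap('side','side9')
crop('side9',190,130,350,260,5,'c17')"
```

```text
row [-0.28 -2.77 33.1  -8.47 -0.05  0.04] pos [0.4612 0.0241 0.3675] yaw -0.87 F [-0.1 -0.3 -1.9] open 0.0206 t 13.5
```

View pics/c17.png

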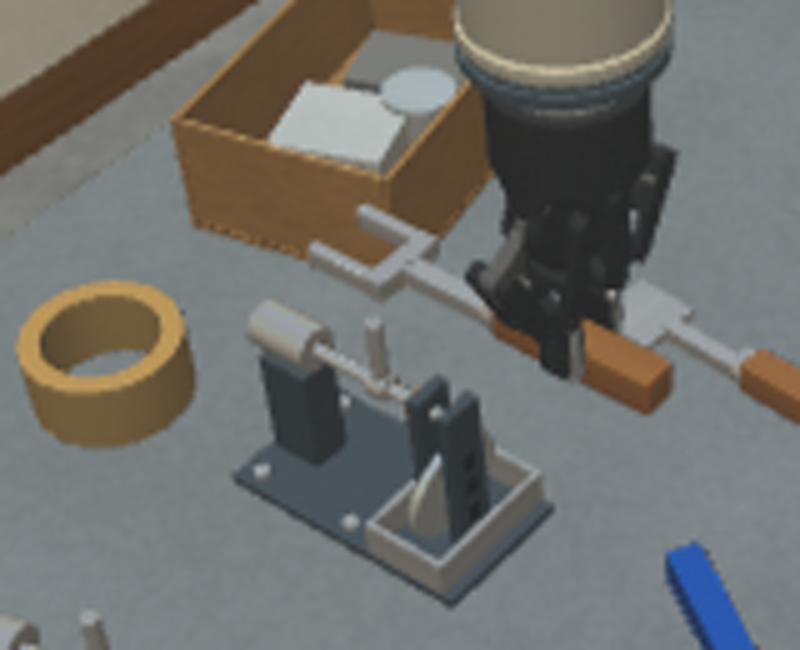

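Request:
{"fn": "drive_tool", "kwargs": {"plan": [[0,-0.2,3,-1,0,0],[0,-0.6,8,-2.5,0,0],[0,-1,13,-4,0,0],[0,-1.4,18,-5.5,0,0],[0,-1.9,23,-7,0,0],[0,-2.4,28,-8.5,0,0],[0,-2.7,31.5,-8.5,0,0],[0,-2.8,33.1,-8.5,0,0],[0,-2.8,33.1,-8.5,0,0],[0,-2.8,33.1,-8.5,0,0]]}}

```text
time: 14.8
eef_pos: [0.4282, -0.3054, 0.3667]
eef_rot: [1.11, 1.272, -1.11]
force: [1.3, 0.2, -1.8]
opening: 0.0208
```

Request:
{"fn": "drive_tool", "kwargs": {"plan": [[3,0,0,0,0,0],[6,0,0,0,0,0],[9,0,0,0,0,0],[12,0,0,0,0,0],[15,0,0,0,0,0],[17,0,0,0,0,0],[18,0,0,0,0,0],[18,0,0,0,0,0],[18,0,0,0,0,0]]}}

```text
time: 15.92
eef_pos: [0.4281, -0.3051, 0.1875]
eef_rot: [1.11, 1.271, -1.11]
force: [0.7, -0.3, -2.0]
opening: 0.0207
```

```bash
python3 -c "
from h import *
rel([.4285,-.3065,.179],7.6)"
```

```text
row [ 0.85  0.02  0.15  0.08 -0.07  0.06] pos [ 0.4281 -0.3051  0.1875] yaw 7.68 F [ 0.7 -0.3 -2. ] open 0.0207 t 15.925
```

Request:
{"fn": "drive_tool", "kwargs": {"plan": [[0.2,0,0,0,0,0],[0.4,0,0,0,0,0],[0.6,0,0,0,0,0],[0.7,0,0,0,0,0],[0.75,0,0,0,0,0],[0.75,0,0,0,0,0],[0.75,0,0,0,0,0]]}}

```text
time: 16.8
eef_pos: [0.4281, -0.3051, 0.18]
eef_rot: [1.11, 1.271, -1.11]
force: [-0.2, -0.1, -1.3]
opening: 0.0207
```

Request:
{"fn": "drive_tool", "kwargs": {"plan": [[0.05,0,0,0,0,0],[0.1,0,0,0,0,0],[0.1,0,0,0,0,0],[0.1,0,0,0,0,0]]}}

```text
time: 17.3
eef_pos: [0.4281, -0.3051, 0.1792]
eef_rot: [1.11, 1.271, -1.11]
force: [-2.0, 1.0, 5.2]
opening: 0.0208
```

Request:
{"fn": "drive_tool", "kwargs": {"plan": [[0,0,0,0,0,0],[0,0,0,0,0,0],[0,0,0,0,0,0],[0,0,0,0,0,0],[0,0,0,0,0,0],[0,0,0,0,0,0]], "hand": -0.3}}

```text
time: 18.05
eef_pos: [0.4281, -0.3051, 0.1792]
eef_rot: [1.11, 1.271, -1.11]
force: [0.6, -0.2, -0.5]
opening: 0.0557
```

Request:
{"fn": "drive_tool", "kwargs": {"plan": [[-1,0,0,0,0,0],[-3,0,0,0,0,0],[-6,0,0,0,0,0],[-10,0,0,0,0,0],[-15,0,0,0,0,0],[-20,0,0,0,0,0],[-24,0,0,0,0,0],[-24,0,-5,0,0,0],[-24,0,-11,0,0,0],[-24,0,-17,0,0,0],[-24,0,-23,0,0,0],[-24,0,-29,0,0,0],[-24,0,-35,0,0,0],[-24,0,-41,0,0,0],[-24,0,-47,0,0,0],[-24,0,-53,0,0,0],[-24,0,-57,0,0,0],[-24,0,-57,0,0,0],[-24,0,-57,0,0,0]]}}

```text
time: 20.42
eef_pos: [0.3519, 0.2592, 0.42]
eef_rot: [1.109, 1.271, -1.11]
force: [-0.9, 0.7, -0.4]
opening: 0.0557
```

```bash
python3 -c "
from h import *
snap('side','side10');snap('top','top10')
crop('side10',170,130,420,320,3,'c18');crop('top10',190,100,430,240,3,'c19')
np.set_printoptions(precision=4,suppress=True)
s=load('top10');print(world(s,402,210),world(s,400,205))"
```

```text
[ 0.4266 -0.3055  0.0246] [ 0.4428 -0.301   0.0192]
```

View pics/c18.png

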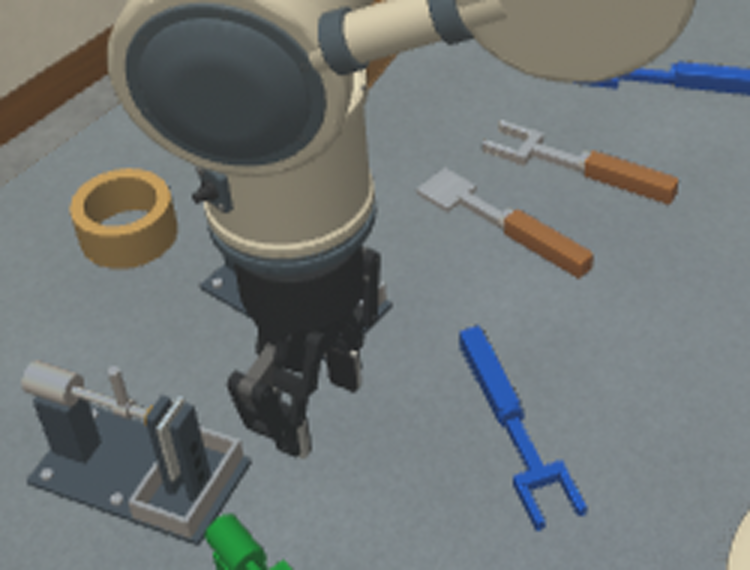

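View pics/c19.png

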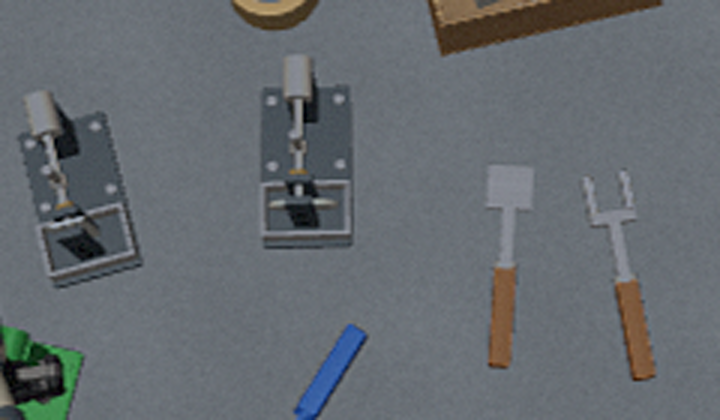

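```bash
python3 -c "
from h import *
print(bot.finish_job())"
```

```text
the job is handed in; nothing more can be done
None
```

The round plate is down in its tray and the job is handed in, at about 20.5 s of the 56 s allowed.

**What I did:** I gripped the wooden-handled fork and set its slot over the peg of the round plate's bar. I then pushed about 28 mm along the bar, with roughly 4 N of force, until the plate dropped. After that I backed off so the bar followed the fork home. Finally I lowered the fork to bench contact (about 5 N) where it had been lying, and only then let go.

**Last checks:**
- The final top picture shows the round plate in the tray.
- The bar and peg are back where they were, most clearly in the side picture taken just after backing off.
- The narrow plate is still hanging.
- The fork lies flat, with its handle top measured at 25 mm against the expected 24 mm.
- The gripper is open and clear of everything, with the fingertips about 25 cm up.

**Limits of the checks:**
- The arm hid the fork's handle from both cameras during the grasp and the release. Those two steps relied on earlier measurements and on the force and opening readings.
- In the final side picture the arm also hides the round plate's stand, so only the top view shows it at the end.
- No check failed or disagreed beyond a few millimetres.

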